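Seat the centrifuge rotor and turn it by hand to check it runs free

ROBOT

A 6-joint arm with a two-finger parallel gripper is mounted at the origin on the work surface. World frame = base frame: x ahead of the robot, y to its left, z up, the work surface at z = 0. Lengths are in mm, angles in rad, forces in N, time in s.
With the tool pointing down it reaches from about 300 to 750 mm from the base axis. Payload 8.5 kg.
Tool frame: the origin (TCP) lies midway between the tips of the shut fingers; the grasp point (between the pads) lies 19 mm behind it; z points along the fingers, y is the line along which they close (so a half turn about z gives the same grasp; the last joint's range is limited). The gripper opens to 88 mm and grips with 3 to 60 N. Pads are 18 mm wide; open, the fingers measure 123 mm over their backs; the gripper's body (75 mm by 187 mm) begins 45 mm behind the grasp point.
Start: joints at [-1.523, 0.381, 1.297, -0, 1.464, -0.215], TCP at [142.877, -531.099, 238.748] pointing down, gripper open.
Joint ranges: [-3.11, 3.11], [-0.89, 2.33], [0.22, 2.48], [-1.42, 4.56], [0.17, 2.85], [-2.88, 2.88]. Speed limits (rad/s): [2.39, 2.39, 3.14, 3.14, 3.14, 3.14].

INTERFACE

Orientations are given as a unit quaternion [w, x, y, z].
In Python, from bench import env gives the robot as it stands.
- The arm moves only by the tool move_arm, never from a script. Its argument "plan" is a list of rows, each an object with "grip": the closure, from 0 (fully open) to 1 (shut); "dp": the shift along the tool's x, y, z in units of 15 cm (1.0 is 15 cm), a list of three; "roll": the turn about the tool's z in units of 30 degrees (1.0 is 30 degrees). A call has exactly 10 rows; each row is the pose to reach, as a shift and turn from the pose commanded when the call began, along the tool's axes at that moment; what a row does not reach only later rows make up. A row lasts 1/10 s, in which the tool goes at most 50 mm and 8.59 degrees, less where a joint would pass 70% of its speed; a pose out of reach is approached as far as the arm can. A call with a number of a shift or a turn outside -1 to 1 is refused whole. A call with a gripper value outside its range is refused whole. The fingers move at their own pace and stop on an object; the grip force is fixed at half the most. Time passes only in rows, so rows that repeat a pose let the fingers close, or fill a call up. It gives the time, the measured TCP pose, the force, the opening and the grip force at its end, in the units of the state.
- env.observe(): the state, without advancing time (a new reading comes with each control period).
- env.camera(name): name is "side" or "top"; returns (picture, depth): 400x640x3 uint8, red, green, blue; 400x640 float32, mm along the optical axis (not along the pixel's ray), 0 where there is no reading.
- env.calibration(name): a dict with "fx", "fy", "cx", "cy" (pixels), "rvec" (rotation vector, rad) and "tvec" (3), from world to camera coordinates, as OpenCV has them. Camera axes: x right, y down, z forward; pixel columns grow to the right and rows downward; lengths in mm; the calibration is good to about 2 mm. A picture is of the moment at which its call begins. calibration takes no time and is no camera call.
- env.sign_off(): hands the job in; it is judged then, once.
The state is a dict: "clock": time; "q": joint angles; "dq": joint speeds; "effort": joint torques, N m; "ee_pos": TCP position; "tcp_rot": TCP orientation; "force": force on the tool from outside, world axes, zero at the start; "wrist_torque": the same for the moment, N m; "finger_gap": finger opening in mm; "grip_force": force on a finger pad.
Only numpy, scipy, OpenCV 4.12 (cv2) and the standard library are available. Lean on these libraries where they do the work, as an engineer would, in place of code of your own. Each camera call takes 0.05 s, during which the arm holds its last target. There are 200 camera calls.

TASK

The rotor in the open bench centrifuge is not seated: it rides up on its collar because its feet are not in line with the drive bar hidden beneath it. Without lifting it off its spindle, turn it by feel until pressing gently lets it sink fully home onto the drive, then turn the seated rotor by hand at least one full turn in one direction, either way, and leave it at rest. Never force the rotor down or sideways (its bearing is delicate), and leave everything else on the bench where it stands.

Things in the scene. Friction and masses are not known exactly. Their poses are not given: they have to be found in the camera images.
- centrifuge: Fixed cream bench centrifuge, lid off. Housing 230 x 220 mm, 60 mm high, dark front panel on its -x side out to x = -137 mm; on it a round open bowl, inner radius 86, outer 104 mm, floor 63 and rim 100 mm above the bench. Origin on the rotor axis at bench height, z up. A 12 mm spindle post stands on the axis, its top 104 mm above the bench.
- rotor: Loose aluminium four-arm rotor, about 350 g, its 14 mm bore over the spindle post. Origin on its axis at the underside of its feet, z up. START: origin 76.5 mm above the bench, riding on a stiff friction collar. HOME: 70 mm. At the start its feet are out of line with the hidden drive bar by 15 to 75 degrees, either way; a slot lies under each arm, so every 90 degrees fits.
- rotor_knob (a point): Top centre of the rotor's round black knob, on the axis: 30 mm in diameter, from 15 to 47 mm above the rotor's origin (this point, 123.5 mm above the bench at the start, 117 mm at home). Can be gripped from above at any yaw.
- rotor_arm (a point): Top of the arm with the red cap, 42 mm out from the axis along the rotor's +x, 15 mm above its origin. The four arms lie along its +x, +y, -x, -y, 14 mm wide, undersides 7 mm above the origin, and run from the central disc (radius 32 mm, same thickness) to a tube sleeve. A closed finger let down between two sleeves, outside the disc, can push one round.
- rotor_red (a point): Top centre of the red cap, 60 mm from the axis along the rotor's +x, 22 mm above its origin. Each arm ends in such a capped sleeve, 22 mm in diameter, its underside level with the origin; the other three caps are white.
- seat (a point): Fixed point on the axis 70 mm above the bench, where the rotor's origin is when home. Out of line, the rotor stops hard on the drive bar after about 0.5 mm; in line within about 7 degrees, it sinks 6.5 mm under 5 to 7 N of push, stops hard and stays down. The bar's angle is not measured. The bearing takes at most 40 N from the rotor, weight and collar drag included.
- spindle (a joint): Turn of the spindle (rad) since the start: 0 at the start whatever the bar's angle, positive anticlockwise from above, unlimited. Drag about 0.08 N m; stays where left. Rotor, bar and collar are slippery (friction about 0.15): turning the unpressed rotor does not carry the spindle along. Once seated, the rotor drives it, with 10 to 20 degrees of play.
- vial_green: Bystander: small clear vial with green cap, 28 mm in diameter, 46 mm high, beside the centrifuge. Origin: centre of its underside, like all bystanders.
- vial_white: Bystander: the same vial with a white cap.
- vial_orange: Bystander: the same vial with an orange cap.
- dark_bottle: Bystander: black bottle, 50 mm in diameter, 100 mm high, beside the centrifuge.
- pipette: Bystander: white and orange pipette, 228 mm long, 22 mm high, lying in front of the centrifuge.
- tip_box: Bystander: blue box of pipette tips, 85 x 120 x 54 mm.
- wash_bottle: Bystander: translucent wash bottle, 66 mm in diameter, 190 mm high.
There are look-alikes about, which are no part of the job. What is meant by the rotor is not brown, purple or turquoise, and is the larger of those in its own colour.

How it is judged (in metres and radians):
On the way, in this order (a step that is already met when the one before it is completed fails the run):
1. the rotor is sunk fully home on the drive (z of rotor in the frame of centrifuge below 0.0717 m and angle between rotor's own z axis and vertical below 0.05 rad), for 0.2 s.
2. the seated rotor has been turned by hand a full turn either way, carrying the spindle with it (z of rotor in the frame of centrifuge below 0.0722 m and (value of joint spindle above 5.7 rad or value of joint spindle below -5.7 rad)), for 0.1 s.
At the end, for the whole second after the job is handed in: The rotor sits fully home on its spindle (origin within 1.7 mm of 70 mm above the bench, upright within 0.05 rad, within 4 mm of the axis) and at rest (below 0.1 rad/s); the spindle stands at least 5.7 rad (a full turn less the play) from its start, either way, turned after seating (all of step 1 and horizontal distance between rotor and centrifuge below 0.004 m and angular speed of rotor below 0.1 rad/s and (value of joint spindle above 5.7 rad or value of joint spindle below -5.7 rad)); the robot touches nothing.
It fails at once if the rotor is lifted off (more than 12 mm above its start height) (z of rotor in the frame of centrifuge above 0.0885 m).
It fails at once if the rotor is forced: it bears on the spindle or any other part of the centrifuge with more than 40 N (contact force between rotor and centrifuge above 40 N).
It fails at once if a bystander is moved by more than 25 mm (distance of any of vial_green, vial_white, vial_orange, dark_bottle, pipette, tip_box, wash_bottle from where it was at the start of the episode above 0.025 m).
It also fails if it takes over 66 s, if anything falls off the work surface, if the arm or the gripper's body presses on something with over 40 N, if the wrist force passes 120 N, or if a joint passes its speed limit or range.

## Working session

There is one attempt and no reset: what is moved stays moved. The work goes in short steps, Python scripts to look and compute and a tool call to move; the robot and the scene stay as the last step left them, time stands still between calls to the robot, and variables do not carry over. Pictures are saved under pics/ and viewed, at most 10 in all, crops included, and the job is handed in when it is done.

Besides the shell and the picture viewer there is one more tool, called after ">>>" as name(argument=value, ...), one argument or row to a line, values as JSON. move_arm: Moves the arm, as the interface text tells. Its arguments: {"type":"object","properties":{"plan":{"type":"array","items":{"type":"object","properties":{"grip":{"type":"number"},"dp":{"type":"array","items":{"type":"number","minimum":-1,"maximum":1}},"roll":{"type":"number","minimum":-1,"maximum":1}}}}},"required":["plan"]}

```bash
mkdir -p pics; cat > h.py <<'E'
import numpy as np, cv2
from bench import env
def world(name,D,u,v):
    c=env.calibration(name);R=cv2.Rodrigues(np.array(c['rvec'],float))[0];t=np.array(c['tvec'],float).ravel()
    d=D[v,u];p=np.array([(u-c['cx'])/c['fx']*d,(v-c['cy'])/c['fy']*d,d]);return R.T@(p-t)
E
python3 - <<'E'
from h import *
for n in("top","side"):
    I,D=env.camera(n);cv2.imwrite(f"pics/{n}1.png",I[:,:,::-1]);np.save(f"{n}1.npy",D)
s=env.observe();print(s)
E
```

```text
{'clock': 0.1, 'q': array([-1.52327952e+00,  3.81128231e-01,  1.29813812e+00, -4.62169228e-05,
        1.46357099e+00, -2.15276776e-01]), 'dq': array([ 9.82746918e-05,  2.83432783e-04, -5.57962034e-03,  4.15197510e-04,
       -1.99485023e-03,  1.57110669e-03]), 'effort': array([ 2.10761100e-03, -4.38656616e+01, -2.24911273e+01,  7.13757961e-02,
        3.42893810e-02, -7.52311962e-05]), 'ee_pos': array([ 142.8656989 , -530.87376982,  238.215516  ]), 'tcp_rot': array([-6.22077906e-04,  9.91379336e-01,  1.31021463e-01,  2.92473446e-05]), 'force': array([ 0.97073204, -0.34881088,  0.71099733]), 'wrist_torque': array([0.02529414, 0.0290319 , 0.00823645]), 'grip_force': 0.0, 'finger_gap': 88.3853306222499}
```

View pics/top1.png

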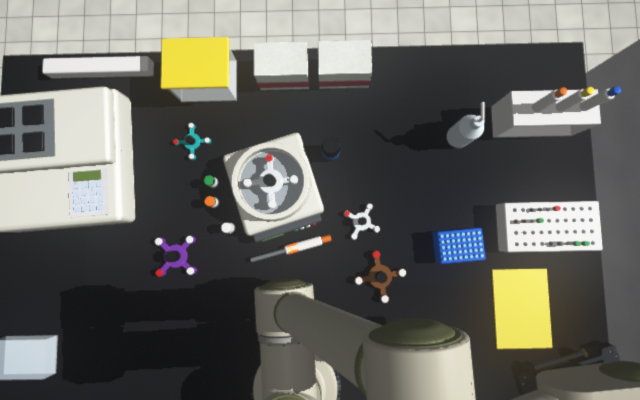

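View pics/side1.png

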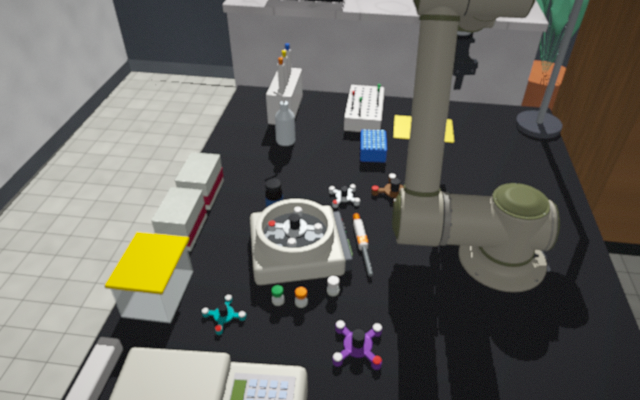

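The top view shows three grey or white candidates and lookalikes: the rotor in the bowl at (270,181), a smaller loose white one at (362,221), and turquoise (192,141), purple (176,256) and brown (380,277) ones. The one in the bowl fits: it is silver, it is the larger of its colour, and it sits on the spindle. I'll confirm it in a crop and measure.

```bash
python3 - <<'E'
from h import *
I=cv2.imread("pics/top1.png");D=np.load("top1.npy")
cv2.imwrite("pics/crop1.png",cv2.resize(I[120:250,200:340],None,fx=4,fy=4,interpolation=cv2.INTER_CUBIC))
for n,(u,v) in dict(red=(269,158),knob=(270,180),w=(247,184),e=(294,179),s=(273,205),bot=(331,149),wv=(228,228)).items():print(n,world("top",D,u,v).round(1))
J=cv2.imread("pics/side1.png");E=np.load("side1.npy")
for n,(u,v) in dict(red=(271,226),knob=(295,222),).items():print(n,world("side",E,u,v).round(1),J[v,u])
# 3D points of high pixels near the bowl
P=[]
for v in range(125,240):
  for u in range(215,335):
    p=world("top",D,u,v)
    if 108<p[2]<135: P.append([u,v,*p])
P=np.array(P);print(len(P),P[:,2:].mean(0) if len(P) else 0)
P=np.array([[*world("top",D,u,v)] for v in range(125,240) for u in range(215,335)])
r=P[(P[:,2]>96)&(P[:,2]<103)];print(len(r));A=np.c_[2*r[:,:2],np.ones(len(r))];s=np.linalg.lstsq(A,(r[:,:2]**2).sum(1),rcond=None)[0];print("rim",s[:2],np.sqrt(s[2]+s[0]**2+s[1]**2))
E
```

```text
red [608.5  50.9 100.8]
knob [547.6  45.1 125. ]
w [542.7 108.5  97.2]
e [553.  -12.6  97.9]
s [487.1  41.8  98.7]
bot [ 629.6 -109.3   96.5]
wv [432.1 170.2  46.3]
red [609.   61.5  94.3] [ 84  86 134]
knob [545.3  62.5 117.8] [26 25 26]Traceback (most recent call last):
  File "<stdin>", line 11, in <module>
  File "h.py", line 4, in world
    c=env.calibration(name);R=cv2.Rodrigues(np.array(c['rvec'],float))[0];t=np.array(c['tvec'],float).ravel()
ValueError: time passes only in moves, steps and waits
```

View pics/crop1.png

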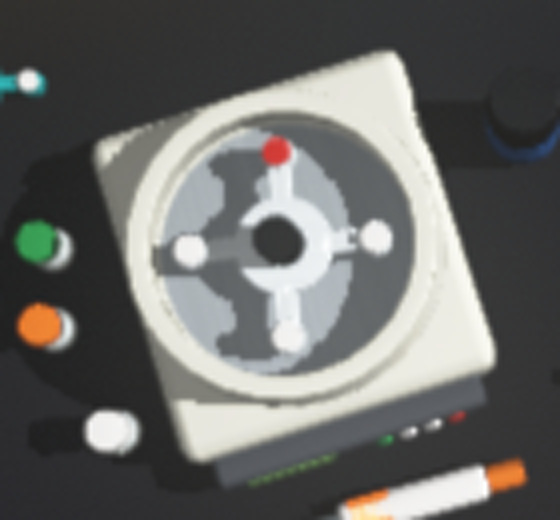

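The crop confirms it: grey four-arm rotor with a red cap at crop (277,150) and its black knob at crop (277,240), i.e. top picture (269.3,180), inside the bowl. Next I'll refine the axis.

```bash
cat > h.py <<'E'
import numpy as np, cv2
from bench import env
def cam(name):
    c=env.calibration(name);return c,cv2.Rodrigues(np.array(c['rvec'],float))[0],np.array(c['tvec'],float).ravel()
def ray(C,u,v,z):
    c,R,t=C;d=R.T@np.stack([(np.asarray(u)-c['cx'])/c['fx'],(np.asarray(v)-c['cy'])/c['fy'],np.ones(np.shape(u))]);o=-R.T@t
    return (o[:,None]+d.reshape(3,-1)*((z-o[2])/d.reshape(3,-1)[2])).T
def cloud(C,D,u,v):
    c,R,t=C;d=D[v,u];p=np.stack([(u-c['cx'])/c['fx']*d,(v-c['cy'])/c['fy']*d,d]);return (R.T@(p-t[:,None])).T
E
python3 - <<'E'
from h import *
s=env.observe();print(s['ee_pos'].round(1))
C=cam("top");D=np.load("top1.npy");v,u=np.mgrid[125:240,215:335];v=v.ravel();u=u.ravel();P=cloud(C,D,u,v)
r=P[(P[:,2]>96)&(P[:,2]<104)&(np.hypot(P[:,0]-548,P[:,1]-47)<112)&(np.hypot(P[:,0]-548,P[:,1]-47)>84)]
x=np.linalg.lstsq(np.c_[2*r[:,:2],np.ones(len(r))],(r[:,:2]**2).sum(1),rcond=None)[0];print("rim",len(r),x[:2],np.sqrt(x[2]+x[0]**2+x[1]**2))
k=(P[:,2]>115)&(np.hypot(P[:,0]-548,P[:,1]-47)<30);print("knob depth",P[k].mean(0),k.sum(),ray(C,u[k].mean(),v[k].mean(),123.5))
I=cv2.imread("pics/top1.png").astype(int)
for n,p in dict(red=(269,158),w=(247,183),e=(294,179),s=(272,204)).items():print(n,ray(C,*p,98.5).round(1))
C=cam("side");D=np.load("side1.npy");v,u=np.mgrid[195:265,245:345];v=v.ravel();u=u.ravel();P=cloud(C,D,u,v)
k=(P[:,2]>112)&(np.hypot(P[:,0]-548,P[:,1]-47)<40);print("side knob",P[k].mean(0),k.sum())
k=(P[:,2]>96)&(P[:,2]<104)&(abs(np.hypot(P[:,0]-548,P[:,1]-50)-95)<20);r=P[k]
x=np.linalg.lstsq(np.c_[2*r[:,:2],np.ones(len(r))],(r[:,:2]**2).sum(1),rcond=None)[0];print("rim",len(r),x[:2],np.sqrt(x[2]+x[0]**2+x[1]**2))
E
```

```text
[ 142.9 -530.9  238.2]
rim 1168 [550.61999794  48.43196843] 93.07605491327996
knob depth [550.58165505  48.43441681 123.71339517] 117 [[550.61386332  48.4697632  123.5       ]]
red [[609.   51.2  98.5]]
w [[545.1 108.2  98.5]]
e [[552.9 -12.6  98.5]]
s [[489.7  44.4  98.5]]
side knob [549.43175079  52.88620281 121.61302119] 109
rim 953 [549.97930403  51.67958903] 93.11323116669551
```

>>> move_arm(
  plan=[
    {"grip":0.5,"dp":[0.1,-0.08,0]},
    {"grip":0.5,"dp":[0.2,-0.16,0]},
    {"grip":0.5,"dp":[0.3,-0.25,0]},
    {"grip":0.5,"dp":[0.4,-0.33,0]},
    {"grip":0.5,"dp":[0.5,-0.42,0]},
    {"grip":0.5,"dp":[0.6,-0.5,0]},
    {"grip":0.5,"dp":[0.7,-0.58,0]},
    {"grip":0.5,"dp":[0.8,-0.67,0]},
    {"grip":0.5,"dp":[0.9,-0.75,0]},
    {"grip":0.5,"dp":[1,-0.83,0]},
  ],
)

```text
schema error: expected keys grip, dp, roll
```

>>> move_arm(
  plan=[
    {"grip":0.5,"dp":[0.1,-0.08,0]},
    {"grip":0.5,"dp":[0.2,-0.16,0]},
    {"grip":0.5,"dp":[0.3,-0.25,0]},
    {"grip":0.5,"dp":[0.4,-0.33,0]},
    {"grip":0.5,"dp":[0.5,-0.42,0]},
    {"grip":0.5,"dp":[0.6,-0.5,0]},
    {"grip":0.5,"dp":[0.7,-0.58,0]},
    {"grip":0.5,"dp":[0.8,-0.67,0]},
    {"grip":0.5,"dp":[0.9,-0.75,0]},
    {"grip":0.5,"dp":[1,-0.83,0]},
  ],
)

```text
schema error: expected keys grip, dp, roll
```

>>> move_arm(
  plan=[
    {"grip":0.5,"roll":0.1,"dp":[0.1,-0.08,0]},
    {"grip":0.5,"roll":0.2,"dp":[0.2,-0.16,0]},
    {"grip":0.5,"roll":0.3,"dp":[0.3,-0.25,0]},
    {"grip":0.5,"roll":0.4,"dp":[0.4,-0.33,0]},
    {"grip":0.5,"roll":0.5,"dp":[0.5,-0.42,0]},
    {"grip":0.5,"roll":0.6,"dp":[0.6,-0.5,0]},
    {"grip":0.5,"roll":0.7,"dp":[0.7,-0.58,0]},
    {"grip":0.5,"roll":0.8,"dp":[0.8,-0.67,0]},
    {"grip":0.5,"roll":0.9,"dp":[0.9,-0.75,0]},
    {"grip":0.5,"roll":1,"dp":[1,-0.83,0]},
  ],
)

```text
clock: 1.1
ee_pos: [255.7, -371.1, 238.5]
tcp_rot: [-0.0, 0.991, -0.131, -0.0]
force: [0.1, -0.3, -0.3]
finger_gap: 44.1
grip_force: 0.0
```

>>> move_arm(
  plan=[
    {"grip":0.5,"roll":0,"dp":[0.03,-0.1,0]},
    {"grip":0.5,"roll":0,"dp":[0.07,-0.2,0]},
    {"grip":0.5,"roll":0,"dp":[0.1,-0.3,0]},
    {"grip":0.5,"roll":0,"dp":[0.14,-0.4,0]},
    {"grip":0.5,"roll":0,"dp":[0.17,-0.5,0]},
    {"grip":0.5,"roll":0,"dp":[0.21,-0.6,0]},
    {"grip":0.5,"roll":0,"dp":[0.24,-0.7,0]},
    {"grip":0.5,"roll":0,"dp":[0.28,-0.8,0]},
    {"grip":0.5,"roll":0,"dp":[0.31,-0.9,0]},
    {"grip":0.5,"roll":0,"dp":[0.35,-1,0]},
  ],
)

```text
clock: 2.1
ee_pos: [345.0, -239.8, 238.6]
tcp_rot: [-0.0, 0.992, -0.129, -0.0]
force: [-0.4, 0.7, -0.0]
finger_gap: 43.8
grip_force: 0.0
```

>>> move_arm(
  plan=[
    {"grip":0.5,"roll":0,"dp":[0.03,-0.1,0]},
    {"grip":0.5,"roll":0,"dp":[0.07,-0.2,0]},
    {"grip":0.5,"roll":0,"dp":[0.1,-0.3,0]},
    {"grip":0.5,"roll":0,"dp":[0.14,-0.4,0]},
    {"grip":0.5,"roll":0,"dp":[0.17,-0.5,0]},
    {"grip":0.5,"roll":0,"dp":[0.21,-0.6,0]},
    {"grip":0.5,"roll":0,"dp":[0.24,-0.7,0]},
    {"grip":0.5,"roll":0,"dp":[0.28,-0.8,0]},
    {"grip":0.5,"roll":0,"dp":[0.31,-0.9,0]},
    {"grip":0.5,"roll":0,"dp":[0.35,-1,0]},
  ],
)

```text
clock: 3.1
ee_pos: [434.3, -108.4, 238.6]
tcp_rot: [-0.0, 0.992, -0.129, -0.0]
force: [0.2, -1.0, 0.2]
finger_gap: 44.2
grip_force: 0.0
```

>>> move_arm(
  plan=[
    {"grip":0.5,"roll":0.1,"dp":[0.03,-0.1,0]},
    {"grip":0.5,"roll":0.2,"dp":[0.07,-0.2,0]},
    {"grip":0.5,"roll":0.3,"dp":[0.1,-0.3,0]},
    {"grip":0.5,"roll":0.4,"dp":[0.14,-0.4,0]},
    {"grip":0.5,"roll":0.5,"dp":[0.17,-0.5,0]},
    {"grip":0.5,"roll":0.6,"dp":[0.21,-0.6,0]},
    {"grip":0.5,"roll":0.7,"dp":[0.24,-0.7,0]},
    {"grip":0.5,"roll":0.8,"dp":[0.28,-0.8,0]},
    {"grip":0.5,"roll":0.9,"dp":[0.31,-0.9,0]},
    {"grip":0.5,"roll":1,"dp":[0.35,-1,0]},
  ],
)

```text
clock: 4.1
ee_pos: [523.7, 23.0, 238.5]
tcp_rot: [0.0, 0.924, -0.382, -0.0]
force: [-0.7, 0.0, 0.5]
finger_gap: 44.1
grip_force: 0.0
```

```bash
cat > d.py <<'E'
from h import *
import sys
from scipy.spatial.transform import Rotation as Rn
s=env.observe();q=s['tcp_rot'];R=Rn.from_quat([q[1],q[2],q[3],q[0]]).as_matrix()
t=np.array([float(a) for a in sys.argv[1:4]])
print("ee",s['ee_pos'].round(1),"q6",s['q'][5].round(3),"x",R[:2,0].round(3),"need",(R.T@(t-s['ee_pos'])/150).round(3),"F",s['force'].round(1),"tool F",(R.T@s['force']).round(1),"T",s['wrist_torque'].round(2),s['finger_gap'].round(1))
E
python3 d.py 550.3 49.5 140
```

```text
Traceback (most recent call last):
  File "d.py", line 6, in <module>
    print("ee",s['ee_pos'].round(1),"q6",s['q'][5].round(3),"x",R[:2,0].round(3),"need",(R.T@(t-s['ee_pos'])/150).round(3),"F",s['force'].round(1),"tool F",(R.T@s['force']).round(1),"T",s['wrist_torque'].round(2),s['finger_gap'].round(1))
                                                                                                                                                                                                                     ^^^^^^^^^^^^^^^^^^^^^
AttributeError: 'float' object has no attribute 'round'
```

```bash
sed -i "s/s\['finger_gap'\].round(1)/s['finger_gap']/" d.py; python3 d.py 550.3 49.5 140
```

```text
ee [523.7  23.  238.5] q6 2.174 x [ 0.707 -0.707] need [ 0.001 -0.251  0.657] F [-0.7  0.   0.5] tool F [-0.5  0.5 -0.5] T [ 0.08  0.01 -0.06] 44.14087539347149
```

>>> move_arm(
  plan=[
    {"grip":0.5,"roll":0,"dp":[0,-0.06,0.05]},
    {"grip":0.5,"roll":0,"dp":[0,-0.12,0.12]},
    {"grip":0.5,"roll":0,"dp":[0,-0.2,0.2]},
    {"grip":0.5,"roll":0,"dp":[0,-0.25,0.3]},
    {"grip":0.5,"roll":0,"dp":[0,-0.25,0.4]},
    {"grip":0.5,"roll":0,"dp":[0,-0.25,0.5]},
    {"grip":0.5,"roll":0,"dp":[0,-0.25,0.58]},
    {"grip":0.5,"roll":0,"dp":[0,-0.25,0.64]},
    {"grip":0.5,"roll":0,"dp":[0,-0.25,0.66]},
    {"grip":0.5,"roll":0,"dp":[0,-0.25,0.66]},
  ],
)

```text
clock: 5.1
ee_pos: [550.1, 48.8, 139.5]
tcp_rot: [0.0, 0.924, -0.382, -0.0]
force: [-0.2, 0.1, 0.3]
finger_gap: 43.9
grip_force: 0.0
```

```bash
python3 d.py 550.3 49.5 98; python3 - <<'E'
from h import *
a,b=env.camera("top")[0],env.camera("side")[0]
f=lambda I,y,x:cv2.resize(I[y:y+130,x:x+130,::-1],(400,400),interpolation=cv2.INTER_CUBIC)
cv2.imwrite("pics/c2.png",np.hstack([f(a,115,205),f(b,150,230)]))
E
```

```text
ee [550.1  48.8 139.5] q6 2.229 x [ 0.708 -0.706] need [-0.003 -0.004  0.277] F [-0.2  0.1  0.3] tool F [-0.1  0.1 -0.3] T [ 0.04 -0.   -0.01] 43.901502475886204
```

View pics/c2.png

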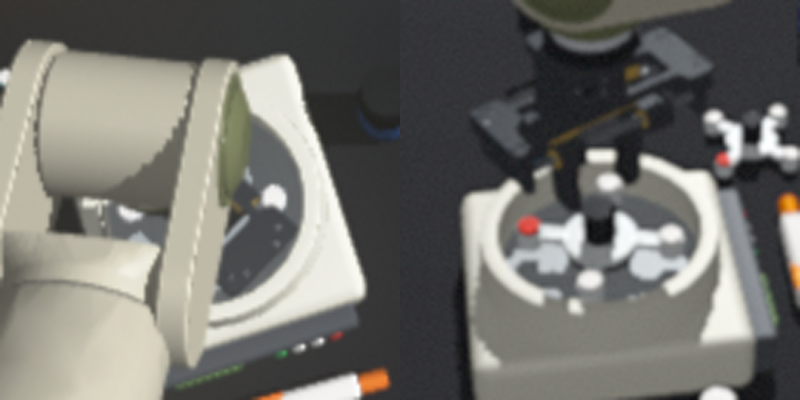

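The side half of the picture shows the fingers at crop (565,185) and (628,165), straddling the knob at (600,210) laterally. Now I'll go down around it with a roll for more turning range.

>>> move_arm(
  plan=[
    {"grip":0.5,"roll":0.1,"dp":[0,0,0.03]},
    {"grip":0.5,"roll":0.2,"dp":[0,0,0.06]},
    {"grip":0.5,"roll":0.35,"dp":[0,0,0.1]},
    {"grip":0.5,"roll":0.5,"dp":[0,0,0.14]},
    {"grip":0.5,"roll":0.65,"dp":[0,0,0.18]},
    {"grip":0.5,"roll":0.8,"dp":[0,0,0.22]},
    {"grip":0.55,"roll":0.9,"dp":[0,0,0.25]},
    {"grip":0.6,"roll":0.9,"dp":[0,0,0.27]},
    {"grip":0.62,"roll":0.9,"dp":[0,0,0.27]},
    {"grip":0.63,"roll":0.9,"dp":[0,0,0.27]},
  ],
)

```text
clock: 6.2
ee_pos: [550.3, 48.8, 99.6]
tcp_rot: [-0.0, 0.81, -0.587, 0.0]
force: [-0.4, -0.3, -0.5]
finger_gap: 32.7
grip_force: 0.0
```

```bash
python3 d.py 550.3 49.5 98
```

```text
ee [550.3  48.8  99.6] q6 2.699 x [ 0.311 -0.95 ] need [-0.005 -0.002  0.011] F [-0.4 -0.3 -0.5] tool F [0.1 0.5 0.5] T [ 0.11 -0.09  0.03] 32.70641488790588
```

>>> move_arm(
  plan=[
    {"grip":0.65,"roll":0,"dp":[0,0,0]},
    {"grip":0.66,"roll":0,"dp":[0,0,0]},
    {"grip":0.68,"roll":0,"dp":[0,0,0]},
    {"grip":0.7,"roll":0,"dp":[0,0,0]},
    {"grip":0.75,"roll":0,"dp":[0,0,0]},
    {"grip":0.8,"roll":0,"dp":[0,0,0]},
    {"grip":1,"roll":0,"dp":[0,0,0]},
    {"grip":1,"roll":0,"dp":[0,0,0]},
    {"grip":1,"roll":0,"dp":[0,0,0]},
    {"grip":1,"roll":0,"dp":[0,0,0]},
  ],
)

```text
clock: 7.2
ee_pos: [550.3, 48.8, 99.5]
tcp_rot: [-0.0, 0.809, -0.587, 0.0]
force: [-0.0, -0.4, 5.1]
finger_gap: 29.2
grip_force: 30.0
```

```bash
python3 d.py 550.3 49.5 98
```

```text
ee [550.3  48.8  99.5] q6 2.7 x [ 0.31  -0.951] need [-0.004 -0.002  0.01 ] F [-0.  -0.4  5.1] tool F [ 0.3  0.1 -5.1] T [ 0.1  -0.09 -0.04] 29.217912812909688
```

>>> move_arm(
  plan=[
    {"grip":1,"roll":-0.05,"dp":[0,0,0.001]},
    {"grip":1,"roll":-0.1,"dp":[0,0,0.002]},
    {"grip":1,"roll":-0.15,"dp":[0,0,0.003]},
    {"grip":1,"roll":-0.2,"dp":[0,0,0.004]},
    {"grip":1,"roll":-0.25,"dp":[0,0,0.004]},
    {"grip":1,"roll":-0.3,"dp":[0,0,0.004]},
    {"grip":1,"roll":-0.35,"dp":[0,0,0.004]},
    {"grip":1,"roll":-0.4,"dp":[0,0,0.004]},
    {"grip":1,"roll":-0.4,"dp":[0,0,0.004]},
    {"grip":1,"roll":-0.4,"dp":[0,0,0.004]},
  ],
)

```text
clock: 8.2
ee_pos: [550.4, 48.7, 99.0]
tcp_rot: [-0.0, 0.866, -0.5, 0.0]
force: [-1.1, -0.3, 4.9]
finger_gap: 29.7
grip_force: 30.0
```

```bash
python3 d.py 550.3 49.5 98
```

```text
ee [550.4  48.7  99. ] q6 2.491 x [ 0.501 -0.865] need [-0.005 -0.002  0.007] F [-1.1 -0.3  4.9] tool F [-0.2  1.1 -4.9] T [ 0.09 -0.03 -0.03] 29.67613460144278
```

>>> move_arm(
  plan=[
    {"grip":1,"roll":-0.05,"dp":[0,0,0.001]},
    {"grip":1,"roll":-0.1,"dp":[0,0,0.002]},
    {"grip":1,"roll":-0.15,"dp":[0,0,0.003]},
    {"grip":1,"roll":-0.2,"dp":[0,0,0.004]},
    {"grip":1,"roll":-0.25,"dp":[0,0,0.004]},
    {"grip":1,"roll":-0.3,"dp":[0,0,0.004]},
    {"grip":1,"roll":-0.35,"dp":[0,0,0.004]},
    {"grip":1,"roll":-0.4,"dp":[0,0,0.004]},
    {"grip":1,"roll":-0.4,"dp":[0,0,0.004]},
    {"grip":1,"roll":-0.4,"dp":[0,0,0.004]},
  ],
)

```text
clock: 9.2
ee_pos: [550.7, 48.7, 98.9]
tcp_rot: [-0.0, 0.914, -0.406, 0.001]
force: [0.2, 0.4, 8.8]
finger_gap: 29.2
grip_force: 30.0
```

```bash
python3 d.py 550.3 49.5 98
```

```text
ee [550.7  48.7  98.9] q6 2.282 x [ 0.67  -0.742] need [-0.006 -0.001  0.006] F [0.2 0.4 8.8] tool F [-0.2 -0.5 -8.8] T [ 0.09 -0.05 -0.01] 29.176127524621197
```

>>> move_arm(
  plan=[
    {"grip":1,"roll":-0.05,"dp":[0,0,0]},
    {"grip":1,"roll":-0.1,"dp":[0,0,0]},
    {"grip":1,"roll":-0.15,"dp":[0,0,0.001]},
    {"grip":1,"roll":-0.2,"dp":[0,0,0.001]},
    {"grip":1,"roll":-0.25,"dp":[0,0,0.001]},
    {"grip":1,"roll":-0.3,"dp":[0,0,0.001]},
    {"grip":1,"roll":-0.35,"dp":[0,0,0.001]},
    {"grip":1,"roll":-0.4,"dp":[0,0,0.001]},
    {"grip":1,"roll":-0.4,"dp":[0,0,0.001]},
    {"grip":1,"roll":-0.4,"dp":[0,0,0.001]},
  ],
)

```text
clock: 10.2
ee_pos: [550.5, 48.7, 98.3]
tcp_rot: [-0.0, 0.951, -0.308, 0.001]
force: [0.9, -0.6, 4.5]
finger_gap: 28.9
grip_force: 30.0
```

```bash
python3 d.py 550.3 49.5 98
```

```text
ee [550.5  48.7  98.3] q6 2.072 x [ 0.81  -0.587] need [-0.004 -0.003  0.002] F [ 0.9 -0.6  4.5] tool F [ 1.  -0.1 -4.5] T [ 0.09 -0.13  0.  ] 28.884095460559653
```

Force dropped to 4.5 N and z fell 0.6 mm, so it is likely in line. I'll press gently.

>>> move_arm(
  plan=[
    {"grip":1,"roll":0,"dp":[0,0,0.001]},
    {"grip":1,"roll":0,"dp":[0,0,0.002]},
    {"grip":1,"roll":0,"dp":[0,0,0.004]},
    {"grip":1,"roll":0,"dp":[0,0,0.005]},
    {"grip":1,"roll":0,"dp":[0,0,0.006]},
    {"grip":1,"roll":0,"dp":[0,0,0.008]},
    {"grip":1,"roll":0,"dp":[0,0,0.009]},
    {"grip":1,"roll":0,"dp":[0,0,0.01]},
    {"grip":1,"roll":0,"dp":[0,0,0.01]},
    {"grip":1,"roll":0,"dp":[0,0,0.01]},
  ],
)

```text
clock: 11.2
ee_pos: [550.5, 48.8, 96.7]
tcp_rot: [-0.0, 0.951, -0.308, 0.001]
force: [0.5, 0.8, 5.4]
finger_gap: 29.4
grip_force: 30.0
```

```bash
python3 d.py 550.3 49.5 98
```

```text
ee [550.5  48.8  96.7] q6 2.072 x [ 0.81  -0.587] need [-0.004 -0.003 -0.008] F [0.5 0.8 5.4] tool F [-0.  -0.9 -5.4] T [ 0.06 -0.09  0.03] 29.361022563166483
```

>>> move_arm(
  plan=[
    {"grip":1,"roll":0,"dp":[0,0,0.003]},
    {"grip":1,"roll":0,"dp":[0,0,0.006]},
    {"grip":1,"roll":0,"dp":[0,0,0.009]},
    {"grip":1,"roll":0,"dp":[0,0,0.012]},
    {"grip":1,"roll":0,"dp":[0,0,0.015]},
    {"grip":1,"roll":0,"dp":[0,0,0.018]},
    {"grip":1,"roll":0,"dp":[0,0,0.02]},
    {"grip":1,"roll":0,"dp":[0,0,0.022]},
    {"grip":1,"roll":0,"dp":[0,0,0.024]},
    {"grip":1,"roll":0,"dp":[0,0,0.024]},
  ],
)

```text
clock: 12.2
ee_pos: [550.4, 48.8, 93.2]
tcp_rot: [-0.0, 0.951, -0.308, 0.001]
force: [0.8, -0.0, 5.4]
finger_gap: 29.4
grip_force: 30.0
```

```bash
python3 d.py 550.3 49.5 93
```

```text
ee [550.4  48.8  93.2] q6 2.072 x [ 0.81  -0.587] need [-0.003 -0.003  0.001] F [ 0.8 -0.   5.4] tool F [ 0.7 -0.4 -5.4] T [ 0.14 -0.09  0.05] 29.439583444609497
```

>>> move_arm(
  plan=[
    {"grip":1,"roll":0,"dp":[0,0,0.001]},
    {"grip":1,"roll":0,"dp":[0,0,0.002]},
    {"grip":1,"roll":0,"dp":[0,0,0.003]},
    {"grip":1,"roll":0,"dp":[0,0,0.004]},
    {"grip":1,"roll":0,"dp":[0,0,0.005]},
    {"grip":1,"roll":0,"dp":[0,0,0.006]},
    {"grip":1,"roll":0,"dp":[0,0,0.007]},
    {"grip":1,"roll":0,"dp":[0,0,0.008]},
    {"grip":1,"roll":0,"dp":[0,0,0.008]},
    {"grip":1,"roll":0,"dp":[0,0,0.008]},
  ],
)

```text
clock: 13.2
ee_pos: [550.5, 48.8, 93.0]
tcp_rot: [-0.0, 0.951, -0.308, 0.001]
force: [-1.9, 1.0, 13.9]
finger_gap: 29.2
grip_force: 30.0
```

```bash
python3 d.py 550.3 49.5 93
```

```text
ee [550.5  48.8  93. ] q6 2.072 x [ 0.81  -0.587] need [-0.004 -0.003 -0.   ] F [-1.9  1.  13.9] tool F [ -2.    0.3 -13.9] T [ 0.13  0.36 -0.02] 29.24276473714735
```

The hard stop at TCP 93.0, 6.5 mm below the start height of 99.5, means the rotor is home. I'll ease the push and turn.

>>> move_arm(
  plan=[
    {"grip":1,"roll":-0.02,"dp":[0,0,-0.003]},
    {"grip":1,"roll":-0.06,"dp":[0,0,-0.006]},
    {"grip":1,"roll":-0.15,"dp":[0,0,-0.007]},
    {"grip":1,"roll":-0.25,"dp":[0,0,-0.007]},
    {"grip":1,"roll":-0.35,"dp":[0,0,-0.007]},
    {"grip":1,"roll":-0.48,"dp":[0,0,-0.007]},
    {"grip":1,"roll":-0.61,"dp":[0,0,-0.007]},
    {"grip":1,"roll":-0.74,"dp":[0,0,-0.007]},
    {"grip":1,"roll":-0.87,"dp":[0,0,-0.007]},
    {"grip":1,"roll":-1,"dp":[0,0,-0.007]},
  ],
)

```text
clock: 14.2
ee_pos: [550.5, 48.8, 93.0]
tcp_rot: [0.0, 0.999, -0.051, 0.001]
force: [1.2, 0.7, 5.4]
finger_gap: 29.5
grip_force: 30.0
```

```bash
python3 d.py 550.3 49.5 93
```

```text
ee [550.5  48.8  93. ] q6 1.546 x [ 0.995 -0.101] need [-0.002 -0.005  0.   ] F [1.2 0.7 5.4] tool F [ 1.2 -0.8 -5.4] T [ 0.1  -0.1  -0.08] 29.50582979735771
```

Torque is now about 0.08 N m, so the rotor is driving the spindle. I'll continue.

>>> move_arm(
  plan=[
    {"grip":1,"roll":-0.1,"dp":[0,0,0]},
    {"grip":1,"roll":-0.2,"dp":[0,0,0]},
    {"grip":1,"roll":-0.3,"dp":[0,0,0]},
    {"grip":1,"roll":-0.4,"dp":[0,0,0]},
    {"grip":1,"roll":-0.5,"dp":[0,0,0]},
    {"grip":1,"roll":-0.6,"dp":[0,0,0]},
    {"grip":1,"roll":-0.7,"dp":[0,0,0]},
    {"grip":1,"roll":-0.8,"dp":[0,0,0]},
    {"grip":1,"roll":-0.9,"dp":[0,0,0]},
    {"grip":1,"roll":-1,"dp":[0,0,0]},
  ],
)

```text
clock: 15.2
ee_pos: [550.7, 49.0, 93.1]
tcp_rot: [0.0, 0.978, 0.209, 0.001]
force: [2.2, 2.1, 5.3]
finger_gap: 29.1
grip_force: 30.0
```

>>> move_arm(
  plan=[
    {"grip":1,"roll":-0.1,"dp":[0,0,0]},
    {"grip":1,"roll":-0.2,"dp":[0,0,0]},
    {"grip":1,"roll":-0.3,"dp":[0,0,0]},
    {"grip":1,"roll":-0.4,"dp":[0,0,0]},
    {"grip":1,"roll":-0.5,"dp":[0,0,0]},
    {"grip":1,"roll":-0.6,"dp":[0,0,0]},
    {"grip":1,"roll":-0.7,"dp":[0,0,0]},
    {"grip":1,"roll":-0.8,"dp":[0,0,0]},
    {"grip":1,"roll":-0.9,"dp":[0,0,0]},
    {"grip":1,"roll":-1,"dp":[0,0,0]},
  ],
)

```text
clock: 16.2
ee_pos: [550.8, 49.2, 93.1]
tcp_rot: [0.0, 0.89, 0.455, 0.001]
force: [2.0, 2.9, 5.1]
finger_gap: 29.1
grip_force: 30.0
```

```bash
python3 d.py 550.3 49.5 93
```

```text
ee [550.8  49.2  93.1] q6 0.499 x [0.585 0.811] need [-0.    -0.004  0.   ] F [2.  2.9 5.1] tool F [ 3.5 -0.1 -5.1] T [ 0.41 -0.38 -0.07] 29.06481755901437
```

>>> move_arm(
  plan=[
    {"grip":1,"roll":-0.1,"dp":[0,0,0]},
    {"grip":1,"roll":-0.2,"dp":[0,0,0]},
    {"grip":1,"roll":-0.3,"dp":[0,0,0]},
    {"grip":1,"roll":-0.4,"dp":[0,0,0]},
    {"grip":1,"roll":-0.5,"dp":[0,0,0]},
    {"grip":1,"roll":-0.6,"dp":[0,0,0]},
    {"grip":1,"roll":-0.7,"dp":[0,0,0]},
    {"grip":1,"roll":-0.8,"dp":[0,0,0]},
    {"grip":1,"roll":-0.9,"dp":[0,0,0]},
    {"grip":1,"roll":-1,"dp":[0,0,0]},
  ],
)

```text
clock: 17.2
ee_pos: [550.7, 49.5, 93.1]
tcp_rot: [0.0, 0.742, 0.67, 0.001]
force: [2.1, 3.9, 5.4]
finger_gap: 29.5
grip_force: 30.0
```

>>> move_arm(
  plan=[
    {"grip":1,"roll":-0.1,"dp":[0,0,0]},
    {"grip":1,"roll":-0.2,"dp":[0,0,0]},
    {"grip":1,"roll":-0.3,"dp":[0,0,0]},
    {"grip":1,"roll":-0.4,"dp":[0,0,0]},
    {"grip":1,"roll":-0.5,"dp":[0,0,0]},
    {"grip":1,"roll":-0.6,"dp":[0,0,0]},
    {"grip":1,"roll":-0.7,"dp":[0,0,0]},
    {"grip":1,"roll":-0.8,"dp":[0,0,0]},
    {"grip":1,"roll":-0.9,"dp":[0,0,0]},
    {"grip":1,"roll":-1,"dp":[0,0,0]},
  ],
)

```text
clock: 18.2
ee_pos: [550.5, 49.6, 93.1]
tcp_rot: [0.0, 0.543, 0.839, 0.001]
force: [1.6, 5.9, 5.9]
finger_gap: 29.5
grip_force: 30.0
```

```bash
python3 d.py 550.3 49.5 93
```

```text
ee [550.5  49.6  93.1] q6 -0.548 x [-0.41   0.912] need [-0.    -0.002  0.   ] F [1.6 5.9 5.9] tool F [ 4.7  3.9 -5.9] T [ 0.81 -0.33 -0.05] 29.471550686348934
```

>>> move_arm(
  plan=[
    {"grip":1,"roll":-0.1,"dp":[0.001,0.001,0]},
    {"grip":1,"roll":-0.2,"dp":[0.002,0.002,0]},
    {"grip":1,"roll":-0.3,"dp":[0.003,0.003,0]},
    {"grip":1,"roll":-0.4,"dp":[0.003,0.003,0]},
    {"grip":1,"roll":-0.5,"dp":[0.003,0.003,0]},
    {"grip":1,"roll":-0.6,"dp":[0.003,0.003,0]},
    {"grip":1,"roll":-0.7,"dp":[0.003,0.003,0]},
    {"grip":1,"roll":-0.8,"dp":[0.003,0.003,0]},
    {"grip":1,"roll":-0.9,"dp":[0.003,0.003,0]},
    {"grip":1,"roll":-1,"dp":[0.003,0.003,0]},
  ],
)

```text
clock: 19.2
ee_pos: [550.3, 49.9, 93.0]
tcp_rot: [0.0, 0.308, 0.952, 0.0]
force: [-1.7, 2.6, 7.3]
finger_gap: 29.0
grip_force: 30.0
```

>>> move_arm(
  plan=[
    {"grip":1,"roll":-0.1,"dp":[0,0,0]},
    {"grip":1,"roll":-0.2,"dp":[0,0,0]},
    {"grip":1,"roll":-0.3,"dp":[0,0,0]},
    {"grip":1,"roll":-0.4,"dp":[0,0,0]},
    {"grip":1,"roll":-0.5,"dp":[0,0,0]},
    {"grip":1,"roll":-0.6,"dp":[0,0,0]},
    {"grip":1,"roll":-0.7,"dp":[0,0,0]},
    {"grip":1,"roll":-0.8,"dp":[0,0,0]},
    {"grip":1,"roll":-0.9,"dp":[0,0,0]},
    {"grip":1,"roll":-1,"dp":[0,0,0]},
  ],
)

```text
clock: 20.2
ee_pos: [550.0, 49.9, 93.0]
tcp_rot: [-0.0, 0.051, 0.999, 0.0]
force: [-3.8, 2.5, 8.2]
finger_gap: 29.6
grip_force: 30.0
```

```bash
python3 d.py 550.3 49.5 93
```

```text
ee [550.   49.9  93. ] q6 -1.594 x [-0.995  0.101] need [-0.002 -0.002  0.   ] F [-3.8  2.5  8.2] tool F [ 4.   2.1 -8.2] T [ 0.46  0.22 -0.11] 29.59733910447798
```

>>> move_arm(
  plan=[
    {"grip":1,"roll":-0.1,"dp":[0.001,0.001,-0.001]},
    {"grip":1,"roll":-0.2,"dp":[0.002,0.001,-0.002]},
    {"grip":1,"roll":-0.3,"dp":[0.002,0.001,-0.002]},
    {"grip":1,"roll":-0.4,"dp":[0.002,0.001,-0.002]},
    {"grip":1,"roll":-0.5,"dp":[0.002,0.001,-0.002]},
    {"grip":1,"roll":-0.6,"dp":[0.002,0.001,-0.002]},
    {"grip":1,"roll":-0.7,"dp":[0.002,0.001,-0.002]},
    {"grip":1,"roll":-0.8,"dp":[0.002,0.001,-0.002]},
    {"grip":1,"roll":-0.9,"dp":[0.002,0.001,-0.002]},
    {"grip":1,"roll":-1,"dp":[0.002,0.001,-0.002]},
  ],
)

```text
clock: 21.2
ee_pos: [549.7, 49.7, 93.1]
tcp_rot: [-0.0, -0.209, 0.978, 0.0]
force: [-1.6, 0.4, 5.4]
finger_gap: 29.4
grip_force: 30.0
```

>>> move_arm(
  plan=[
    {"grip":1,"roll":-0.12,"dp":[0,0,0]},
    {"grip":1,"roll":-0.24,"dp":[0,0,0]},
    {"grip":1,"roll":-0.36,"dp":[0,0,0]},
    {"grip":1,"roll":-0.48,"dp":[0,0,0]},
    {"grip":1,"roll":-0.6,"dp":[0,0,0]},
    {"grip":1,"roll":-0.72,"dp":[0,0,0]},
    {"grip":1,"roll":-0.84,"dp":[0,0,0]},
    {"grip":1,"roll":-0.95,"dp":[0,0,0]},
    {"grip":1,"roll":-1,"dp":[0,0,0]},
    {"grip":1,"roll":-1,"dp":[0,0,0]},
  ],
)

```text
clock: 22.2
ee_pos: [549.6, 49.4, 93.0]
tcp_rot: [-0.0, -0.455, 0.891, 0.0]
force: [-2.5, -0.6, 5.6]
finger_gap: 29.1
grip_force: 30.0
```

```bash
python3 d.py 550.3 49.5 93
```

```text
ee [549.6  49.4  93. ] q6 -2.64 x [-0.586 -0.81 ] need [-0.003 -0.003  0.   ] F [-2.5 -0.6  5.6] tool F [ 1.9  1.7 -5.6] T [-0.03  0.24 -0.04] 29.142156868316906
```

>>> move_arm(
  plan=[
    {"grip":0.8,"roll":0,"dp":[0,0,-0.002]},
    {"grip":0.65,"roll":0,"dp":[0,0,-0.004]},
    {"grip":0.55,"roll":0,"dp":[0,0,-0.004]},
    {"grip":0.55,"roll":0,"dp":[0,0,-0.004]},
    {"grip":0.55,"roll":0.1,"dp":[0,0,-0.004]},
    {"grip":0.55,"roll":0.25,"dp":[0,0,-0.004]},
    {"grip":0.55,"roll":0.4,"dp":[0,0,-0.004]},
    {"grip":0.55,"roll":0.6,"dp":[0,0,-0.004]},
    {"grip":0.55,"roll":0.8,"dp":[0,0,-0.004]},
    {"grip":0.55,"roll":1,"dp":[0,0,-0.004]},
  ],
)

```text
clock: 23.2
ee_pos: [550.0, 49.6, 93.4]
tcp_rot: [-0.0, -0.206, 0.978, 0.0]
force: [0.2, 0.1, 0.6]
finger_gap: 39.6
grip_force: 0.0
```

>>> move_arm(
  plan=[
    {"grip":0.55,"roll":0.1,"dp":[0,0,0]},
    {"grip":0.55,"roll":0.2,"dp":[0,0,0]},
    {"grip":0.55,"roll":0.3,"dp":[0,0,0]},
    {"grip":0.55,"roll":0.4,"dp":[0,0,0]},
    {"grip":0.55,"roll":0.5,"dp":[0,0,0]},
    {"grip":0.55,"roll":0.6,"dp":[0,0,0]},
    {"grip":0.55,"roll":0.7,"dp":[0,0,0]},
    {"grip":0.55,"roll":0.8,"dp":[0,0,0]},
    {"grip":0.55,"roll":0.9,"dp":[0,0,0]},
    {"grip":0.55,"roll":1,"dp":[0,0,0]},
  ],
)

```text
clock: 24.2
ee_pos: [550.0, 49.7, 93.4]
tcp_rot: [-0.0, 0.053, 0.999, 0.0]
force: [-0.6, 0.7, -0.2]
finger_gap: 39.5
grip_force: 0.0
```

>>> move_arm(
  plan=[
    {"grip":0.55,"roll":0.1,"dp":[0,0,0]},
    {"grip":0.55,"roll":0.2,"dp":[0,0,0]},
    {"grip":0.55,"roll":0.3,"dp":[0,0,0]},
    {"grip":0.55,"roll":0.4,"dp":[0,0,0]},
    {"grip":0.55,"roll":0.5,"dp":[0,0,0]},
    {"grip":0.55,"roll":0.6,"dp":[0,0,0]},
    {"grip":0.55,"roll":0.7,"dp":[0,0,0]},
    {"grip":0.55,"roll":0.8,"dp":[0,0,0]},
    {"grip":0.55,"roll":0.9,"dp":[0,0,0]},
    {"grip":0.55,"roll":1,"dp":[0,0,0]},
  ],
)

```text
clock: 25.2
ee_pos: [550.0, 49.6, 93.4]
tcp_rot: [-0.0, 0.31, 0.951, 0.0]
force: [0.7, 0.5, -0.4]
finger_gap: 39.9
grip_force: 0.0
```

>>> move_arm(
  plan=[
    {"grip":0.55,"roll":0.1,"dp":[0,0,0]},
    {"grip":0.55,"roll":0.2,"dp":[0,0,0]},
    {"grip":0.55,"roll":0.3,"dp":[0,0,0]},
    {"grip":0.55,"roll":0.4,"dp":[0,0,0]},
    {"grip":0.55,"roll":0.5,"dp":[0,0,0]},
    {"grip":0.55,"roll":0.6,"dp":[0,0,0]},
    {"grip":0.55,"roll":0.7,"dp":[0,0,0]},
    {"grip":0.55,"roll":0.8,"dp":[0,0,0]},
    {"grip":0.55,"roll":0.9,"dp":[0,0,0]},
    {"grip":0.55,"roll":1,"dp":[0,0,0]},
  ],
)

```text
clock: 26.2
ee_pos: [550.0, 49.6, 93.4]
tcp_rot: [-0.0, 0.545, 0.838, 0.0]
force: [-0.2, 0.2, -0.8]
finger_gap: 39.9
grip_force: 0.0
```

>>> move_arm(
  plan=[
    {"grip":0.55,"roll":0.1,"dp":[0,0,0]},
    {"grip":0.55,"roll":0.2,"dp":[0,0,0]},
    {"grip":0.55,"roll":0.3,"dp":[0,0,0]},
    {"grip":0.55,"roll":0.4,"dp":[0,0,0]},
    {"grip":0.55,"roll":0.5,"dp":[0,0,0]},
    {"grip":0.55,"roll":0.6,"dp":[0,0,0]},
    {"grip":0.55,"roll":0.7,"dp":[0,0,0]},
    {"grip":0.55,"roll":0.8,"dp":[0,0,0]},
    {"grip":0.55,"roll":0.9,"dp":[0,0,0]},
    {"grip":0.6,"roll":1,"dp":[0,0,0]},
  ],
)

```text
clock: 27.2
ee_pos: [550.1, 49.6, 93.4]
tcp_rot: [-0.0, 0.744, 0.669, -0.0]
force: [-0.6, -0.1, -0.8]
finger_gap: 36.0
grip_force: 0.0
```

```bash
python3 d.py 550.2 49.3 93
```

```text
ee [550.1  49.6  93.4] q6 -0.019 x [0.106 0.994] need [-0.002  0.001  0.003] F [-0.6 -0.1 -0.8] tool F [-0.2 -0.6  0.8] T [-0.04 -0.15  0.03] 35.96318641235798
```

Now I'll regrip. The closing pulls up about 0.5 mm of preload, and I'll check the force.

>>> move_arm(
  plan=[
    {"grip":0.64,"roll":0,"dp":[0,0,0]},
    {"grip":0.65,"roll":0,"dp":[0,0,0]},
    {"grip":0.67,"roll":0,"dp":[0,0,0]},
    {"grip":0.7,"roll":0,"dp":[0,0,0]},
    {"grip":0.8,"roll":0,"dp":[0,0,0]},
    {"grip":1,"roll":0,"dp":[0,0,0]},
    {"grip":1,"roll":0,"dp":[0,0,0.002]},
    {"grip":1,"roll":0,"dp":[0,0,0.002]},
    {"grip":1,"roll":0,"dp":[0,0,0.002]},
    {"grip":1,"roll":0,"dp":[0,0,0.002]},
  ],
)

```text
clock: 28.2
ee_pos: [550.0, 49.6, 93.5]
tcp_rot: [0.0, 0.743, 0.67, 0.0]
force: [-1.8, 0.2, 4.1]
finger_gap: 28.4
grip_force: 29.8
```

```bash
python3 d.py 550.2 49.3 93
```

```text
ee [550.   49.6  93.5] q6 -0.021 x [0.103 0.995] need [-0.002  0.001  0.003] F [-1.8  0.2  4.1] tool F [ 0.  -1.8 -4.1] T [-0.05  0.24  0.03] 28.40550885300172
```

Pressing about 4 N, laterally quiet. I'll turn on by 150° (q6 to about -2.64).

>>> move_arm(
  plan=[
    {"grip":1,"roll":-0.03,"dp":[0,0,0]},
    {"grip":1,"roll":-0.1,"dp":[0,0,0]},
    {"grip":1,"roll":-0.2,"dp":[0,0,0]},
    {"grip":1,"roll":-0.3,"dp":[0,0,0]},
    {"grip":1,"roll":-0.4,"dp":[0,0,0]},
    {"grip":1,"roll":-0.52,"dp":[0,0,0]},
    {"grip":1,"roll":-0.64,"dp":[0,0,0]},
    {"grip":1,"roll":-0.76,"dp":[0,0,0]},
    {"grip":1,"roll":-0.88,"dp":[0,0,0]},
    {"grip":1,"roll":-1,"dp":[0,0,0]},
  ],
)

```text
clock: 29.2
ee_pos: [550.1, 49.4, 93.4]
tcp_rot: [0.0, 0.543, 0.84, -0.0]
force: [-2.8, -0.3, 5.5]
finger_gap: 28.6
grip_force: 29.9
```

>>> move_arm(
  plan=[
    {"grip":1,"roll":-0.1,"dp":[0,0,0]},
    {"grip":1,"roll":-0.2,"dp":[0,0,0]},
    {"grip":1,"roll":-0.3,"dp":[0,0,0]},
    {"grip":1,"roll":-0.4,"dp":[0,0,0]},
    {"grip":1,"roll":-0.5,"dp":[0,0,0]},
    {"grip":1,"roll":-0.6,"dp":[0,0,0]},
    {"grip":1,"roll":-0.7,"dp":[0,0,0]},
    {"grip":1,"roll":-0.8,"dp":[0,0,0]},
    {"grip":1,"roll":-0.9,"dp":[0,0,0]},
    {"grip":1,"roll":-1,"dp":[0,0,0]},
  ],
)

```text
clock: 30.2
ee_pos: [550.2, 49.3, 93.5]
tcp_rot: [0.0, 0.307, 0.952, -0.0]
force: [-2.1, -0.6, 4.0]
finger_gap: 28.7
grip_force: 29.9
```

```bash
python3 d.py 550.2 49.3 93
```

```text
ee [550.2  49.3  93.5] q6 -1.071 x [-0.811  0.585] need [-0.     0.     0.003] F [-2.1 -0.6  4. ] tool F [ 1.4 -1.7 -4. ] T [-0.17  0.19 -0.11] 28.732067913132454
```

>>> move_arm(
  plan=[
    {"grip":1,"roll":-0.1,"dp":[0,0,0]},
    {"grip":1,"roll":-0.2,"dp":[0,0,0]},
    {"grip":1,"roll":-0.3,"dp":[0,0,0]},
    {"grip":1,"roll":-0.4,"dp":[0,0,0]},
    {"grip":1,"roll":-0.5,"dp":[0,0,0]},
    {"grip":1,"roll":-0.6,"dp":[0,0,0]},
    {"grip":1,"roll":-0.7,"dp":[0,0,0]},
    {"grip":1,"roll":-0.8,"dp":[0,0,0]},
    {"grip":1,"roll":-0.9,"dp":[0,0,0]},
    {"grip":1,"roll":-1,"dp":[0,0,0]},
  ],
)

```text
clock: 31.2
ee_pos: [550.3, 49.3, 93.5]
tcp_rot: [0.0, 0.05, 0.999, -0.0]
force: [-1.2, -0.7, 3.9]
finger_gap: 28.4
grip_force: 29.9
```

>>> move_arm(
  plan=[
    {"grip":1,"roll":-0.1,"dp":[0,0,0]},
    {"grip":1,"roll":-0.2,"dp":[0,0,0]},
    {"grip":1,"roll":-0.3,"dp":[0,0,0]},
    {"grip":1,"roll":-0.4,"dp":[0,0,0]},
    {"grip":1,"roll":-0.5,"dp":[0,0,0]},
    {"grip":1,"roll":-0.6,"dp":[0,0,0]},
    {"grip":1,"roll":-0.7,"dp":[0,0,0]},
    {"grip":1,"roll":-0.8,"dp":[0,0,0]},
    {"grip":1,"roll":-0.9,"dp":[0,0,0]},
    {"grip":1,"roll":-1,"dp":[0,0,0]},
  ],
)

```text
clock: 32.2
ee_pos: [550.3, 49.4, 93.4]
tcp_rot: [0.0, -0.21, 0.978, -0.0]
force: [-1.1, -1.1, 3.6]
finger_gap: 28.5
grip_force: 29.9
```

>>> move_arm(
  plan=[
    {"grip":1,"roll":-0.12,"dp":[0,0,0]},
    {"grip":1,"roll":-0.24,"dp":[0,0,0]},
    {"grip":1,"roll":-0.36,"dp":[0,0,0]},
    {"grip":1,"roll":-0.48,"dp":[0,0,0]},
    {"grip":1,"roll":-0.6,"dp":[0,0,0]},
    {"grip":1,"roll":-0.72,"dp":[0,0,0]},
    {"grip":1,"roll":-0.84,"dp":[0,0,0]},
    {"grip":1,"roll":-0.95,"dp":[0,0,0]},
    {"grip":1,"roll":-1,"dp":[0,0,0]},
    {"grip":1,"roll":-1,"dp":[0,0,0]},
  ],
)

```text
clock: 33.2
ee_pos: [550.3, 49.5, 93.5]
tcp_rot: [0.0, -0.454, 0.891, -0.0]
force: [-0.7, -1.1, 4.2]
finger_gap: 28.8
grip_force: 29.9
```

```bash
python3 d.py 550.2 49.3 93
```

```text
ee [550.3  49.5  93.5] q6 -2.639 x [-0.587 -0.81 ] need [0.001 0.    0.003] F [-0.7 -1.1  4.2] tool F [ 1.3 -0.1 -4.2] T [-0.04  0.   -0.08] 28.753378097738242
```

>>> move_arm(
  plan=[
    {"grip":0.8,"roll":0,"dp":[0,0,0]},
    {"grip":0.65,"roll":0,"dp":[0,0,0]},
    {"grip":0.5,"roll":0,"dp":[0,0,0]},
    {"grip":0.5,"roll":0,"dp":[0,0,0]},
    {"grip":0.5,"roll":0,"dp":[0,0,-0.05]},
    {"grip":0.5,"roll":0,"dp":[0,0,-0.15]},
    {"grip":0.5,"roll":0,"dp":[0,0,-0.3]},
    {"grip":0.5,"roll":0,"dp":[0,0,-0.5]},
    {"grip":0.5,"roll":0,"dp":[0,0,-0.7]},
    {"grip":0.5,"roll":0,"dp":[0,0,-0.9]},
  ],
)

```text
clock: 34.2
ee_pos: [549.8, 49.7, 230.0]
tcp_rot: [0.0, -0.454, 0.891, -0.0]
force: [0.7, 0.0, 0.7]
finger_gap: 44.2
grip_force: 0.0
```

>>> move_arm(
  plan=[
    {"grip":0.5,"roll":0,"dp":[0.1,-0.1,0]},
    {"grip":0.5,"roll":0,"dp":[0.2,-0.2,0]},
    {"grip":0.5,"roll":0,"dp":[0.3,-0.3,0]},
    {"grip":0.5,"roll":0,"dp":[0.4,-0.4,0]},
    {"grip":0.5,"roll":0,"dp":[0.5,-0.5,0]},
    {"grip":0.5,"roll":0,"dp":[0.6,-0.6,0]},
    {"grip":0.5,"roll":0,"dp":[0.7,-0.7,0]},
    {"grip":0.5,"roll":0,"dp":[0.8,-0.8,0]},
    {"grip":0.5,"roll":0,"dp":[0.9,-0.9,0]},
    {"grip":0.5,"roll":0,"dp":[1,-1,0]},
  ],
)

```text
clock: 35.2
ee_pos: [593.7, -137.2, 227.7]
tcp_rot: [-0.007, -0.435, 0.9, -0.007]
force: [0.0, -1.3, 0.6]
finger_gap: 44.1
grip_force: 0.0
```

```bash
python3 d.py 550.2 49.3 93; python3 - <<'E'
from h import *
a,D=env.camera("top");b,E=env.camera("side");np.save("side2.npy",E)
f=lambda I,y,x:cv2.resize(I[y:y+130,x:x+130,::-1],(400,400),interpolation=cv2.INTER_CUBIC)
cv2.imwrite("pics/c3.png",np.hstack([f(a,115,205),f(b,170,230)]))
C=cam("side");v,u=np.mgrid[195:265,245:345];v=v.ravel();u=u.ravel();o=np.load("side1.npy")
for X in(o,E):
    P=cloud(C,X,u,v);k=(P[:,2]>108)&(P[:,2]<130)&(np.hypot(P[:,0]-548,P[:,1]-52)<25);print(k.sum(),np.percentile(P[k,2],[50,90]))
E
```

```text
ee [ 593.7 -137.2  227.7] q6 -2.883 x [-0.621 -0.784] need [-0.811  1.005  0.877] F [ 0.  -1.3  0.6] tool F [ 1.  -0.9 -0.6] T [ 0.11 -0.09 -0.02] 44.128894929302724
120 [122.51187706 125.47245646]
101 [116.53588444 119.53846444]
```

View pics/c3.png

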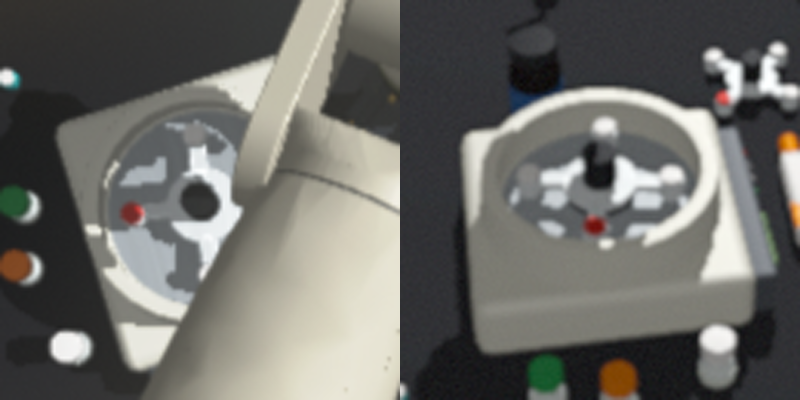

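The top half shows the red cap at crop (132,213) and the knob at (199,200), so red points to world +y (about 98°), as expected after 36° + 420°. The knob is 6 mm lower than at the start, and all the vials stand. Joint 6 sits at its range edge, so I'll roll it back before handing in.

>>> move_arm(
  plan=[
    {"grip":0.5,"roll":0.1,"dp":[0,0,0]},
    {"grip":0.5,"roll":0.3,"dp":[0,0,0]},
    {"grip":0.5,"roll":0.5,"dp":[0,0,0]},
    {"grip":0.5,"roll":0.7,"dp":[0,0,0]},
    {"grip":0.5,"roll":0.9,"dp":[0,0,0]},
    {"grip":0.5,"roll":1,"dp":[0,0,0]},
    {"grip":0.5,"roll":1,"dp":[0,0,0]},
    {"grip":0.5,"roll":1,"dp":[0,0,0]},
    {"grip":0.5,"roll":1,"dp":[0,0,0]},
    {"grip":0.5,"roll":1,"dp":[0,0,0]},
  ],
)

```text
clock: 36.3
ee_pos: [593.2, -136.6, 227.5]
tcp_rot: [-0.005, -0.188, 0.982, -0.008]
force: [0.7, -0.1, 0.4]
finger_gap: 43.8
grip_force: 0.0
```

```bash
python3 d.py 550.2 49.3 93; python3 -c "
from bench import env
print(env.sign_off())"
```

```text
ee [ 593.2 -136.6  227.5] q6 -2.361 x [-0.929 -0.369] need [-0.203  1.27   0.877] F [ 0.7 -0.1  0.4] tool F [-0.6 -0.4 -0.4] T [ 0.07 -0.16 -0.  ] 43.79255070281654
the job is handed in; nothing more can be done
None
```

The rotor is home on the drive and was turned about 420° anticlockwise by hand, then released and left at rest; I handed the job in at 36 s with no verdict shown, and the one risk is that joint 6 read -2.883 against its -2.88 limit during the retreat.

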